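Heft the returned tins and hold up the fullest

TASK

Four returned tins stand on the stockroom bench. First put the one without a lid into the reject bin; then heft the three closed tins to find the heaviest by feel, stand the two lighter ones upright on the steel tray, and finish while still holding the heaviest one upright and still, at least 15 cm clear above the bench. Keep the closed tins upright throughout and leave everything else where it is.

Things in the scene. Friction and masses are not known exactly. Their poses are not given: they have to be found in the camera images.
- tin_1: One of three identical plain metal closed tins: upright cylinder, 60 mm diameter (lid rim 61 mm), 75 mm high, flat lid on. Weighs between 0.15 and 0.75 kg; the heaviest of the three is heavier than the next by at least 0.2 kg, and which one it is changes every time and cannot be seen. The contents can shift a few mm inside. Origin: centre of the underside, z up the axis.
- tin_2: One of three identical plain metal closed tins: upright cylinder, 60 mm diameter (lid rim 61 mm), 75 mm high, flat lid on. Weighs between 0.15 and 0.75 kg; the heaviest of the three is heavier than the next by at least 0.2 kg, and which one it is changes every time and cannot be seen. The contents can shift a few mm inside. Origin: centre of the underside, z up the axis.
- tin_3: One of three identical plain metal closed tins: upright cylinder, 60 mm diameter (lid rim 61 mm), 75 mm high, flat lid on. Weighs between 0.15 and 0.75 kg; the heaviest of the three is heavier than the next by at least 0.2 kg, and which one it is changes every time and cannot be seen. The contents can shift a few mm inside. Origin: centre of the underside, z up the axis.
- open_tin: The reject: the same tin without its lid, open at the top and empty (looks hollow from above): 60 mm diameter, 68 mm high, wall 3 mm, about 0.09 kg. Origin: centre of the underside, z up the axis.
- tray: Shallow steel tray fixed to the bench on the robot's left: 340 mm (its x) by 150 mm (its y), rim 14 mm high, wall and floor 5 mm thick, empty; room for three tins in a row along its x, 100 mm apart. Origin: centre of its underside on the bench.
- bin: Grey open-topped reject bin fixed to the bench on the robot's right: 190 by 190 mm, 85 mm high, wall and floor 5 mm thick, empty. Origin: centre of its underside on the bench.
- tape_roll: Bystander, leave alone: black roll of tape lying flat, 68 mm across, 19 mm high, between the tins; origin at its underside.
- terminal_strip: Bystander, leave alone: white terminal strip, 22 by 80 (its y) by 20 mm high, lying between the tins; origin at its underside.
- screwdriver: Bystander, leave alone: screwdriver 140 mm long lying along its own x between the nearer tins, about 25 mm high; origin at its underside at mid-length.
- carton: Bystander, leave alone: small cardboard carton, 100 by 130 (its y) by 70 mm high, beyond the tins; origin at its underside.
- mount_rail: Bystander, leave alone: steel mounting rail offcut, 39 by 200 (its y) by 8 mm high, beyond the tins; origin at its underside.
- scanner: Bystander, leave alone: hand-held scanner lying on the bench, about 200 mm (its x) by 60 by 35 mm high, to the left of the tray; origin at its underside.
- junction_box: Bystander, leave alone: white junction box, 100 by 100 by 53 mm high, beyond the bin; origin at its underside.

How it is judged:
By the outcome, as a careful person would: the job done as asked, in the order asked, and still so for the second after the job is handed in, while the arm keeps its last pose, push and grip.
It also fails if it takes over 72 s, if anything falls off the work surface, if the arm or the gripper's body presses on something with over 40 N, if the wrist force passes 120 N, or if a joint passes its speed limit or range.

ROBOT

A 6-joint arm with a two-finger parallel gripper is mounted at the origin on the work surface. World frame = base frame: x ahead of the robot, y to its left, z up, the work surface at z = 0. Lengths are in m, angles in degrees, forces in N, time in s.
With the tool pointing down it reaches from about 0.4 to 0.825 m from the base axis. Payload 7 kg.
Tool frame: the origin (TCP) lies midway between the tips of the shut fingers; the grasp point (between the pads) lies 19 mm behind it; z points along the fingers, y is the line along which they close (so a half turn about z gives the same grasp; the last joint's range is limited). The gripper opens to 88 mm and grips with 3 to 60 N. Pads are 19 mm wide; open, the fingers measure 130 mm over their backs; the gripper's body (78 mm by 193 mm) begins 47 mm behind the grasp point.
Start: joints at [-54.483, 20.546, 0.682, 0, -70.136, -16.507], TCP at [0.22, -0.638, 0.203] pointing down, gripper open.
Joint ranges: [-176.03, 176.03], [-82.01, 121.73], [-58.28, 71.71], [-173.87, 95.51], [-174.79, -0.11], [-173.66, 173.66]. Speed limits (degrees/s): [136.94, 136.94, 172.46, 180, 180, 180].

INTERFACE

Orientations are given as [roll, pitch, yaw] about the fixed x, y, z axes, in that order (R = Rz(yaw) Ry(pitch) Rx(roll)).
In Python, from plant import r gives the robot as it stands. The module is installed in compiled form; this text tells all that it offers.
- The arm moves only by the tool play_rows, never from a script. Its argument "rows" is a list of rows, each an object with "slide": the shift along the tool's x, y, z as a fraction of full scale, a list of three; "delta_rot": the turn, a rotation vector about the tool's x, y, z as a fraction of full scale, a list of three; "fingers": the opening, from -1 (shut) to 1 (fully open). In form: [{"slide": [x, y, z], "delta_rot": [rx, ry, rz], "fingers": fingers}, ...]. A call has 1 to 8 rows; each row shifts and turns the commanded pose from where the row before left it, along the tool's axes as they then stand; what a row does not reach is not made up. Full scale, the value 1, is 0.15 m for a shift and 0.08 rad for a turn. A row lasts 1/8 s, in which the tool goes at most 62.5 mm and 10.7 degrees, less where a joint would pass 70% of its speed; a pose out of reach is approached as far as the arm can. A call with a number of a shift or a turn outside -1 to 1 is refused whole. A call with a gripper value outside its range is refused whole. The fingers move at their own pace and stop on an object; "squeeze" is the grip in N (left out, the last holds). Time passes only in rows, so rows that do not move let the fingers close. It gives the time, the measured TCP pose, the force, the opening and the grip force at its end, in the units of the state.
- r.get_state(): the state, without advancing time (a new reading comes with each control period).
- r.capture(name): name is "scene" or "top" or "wrist"; returns a dict with "image" (480x640x3 uint8, blue, green, red), "fx", "fy", "cx", "cy" (pixels), "distortion" ([k1, k2, p1, p2, k3] as OpenCV has them; the pictures are not rectified), "R" (3x3) and "t" (3): a world point X has camera coordinates R X + t; the wrist camera has in their place "T_tool_cam" (4x4, takes a point from camera to tool coordinates, whose origin is the TCP and whose axes are the flange's). Camera axes: x right, y down, z forward; pixel columns grow to the right and rows downward; lengths in m; the calibration is good to about 2 mm. A picture is of the moment at which its call begins: read the wrist's pose just before it. There is no depth.
- r.close_job(): hands the job in; it is judged then, once.
The state is a dict: "time_s": time; "joints": joint angles; "qd": joint speeds; "joint_torque": joint torques, N m; "tcp_pos": TCP position; "eef_rot": TCP orientation; "contact_force": force on the tool from outside, world axes, zero at the start; "moment": the same for the moment, N m; "gripper_width": finger opening in m; "gripper_force": force on a finger pad.
Only numpy, scipy, OpenCV 4.12 (cv2) and the standard library are available. Lean on these libraries where they do the work, as an engineer would, in place of code of your own. Each camera call takes 0.05 s, during which the arm holds its last target. There are 200 camera calls.

## Working session

There is one attempt and no reset: what is moved stays moved. The work goes in short steps, Python scripts to look and compute and a tool call to move; the robot and the scene stay as the last step left them, time stands still between calls to the robot, and variables do not carry over. Pictures are saved under pics/ and viewed, at most 10 in all, crops included, and the job is handed in when it is done.

Besides the shell and the picture viewer there is one more tool, called after "Request:" by a JSON object that holds its "fn" and its "kwargs", one argument or row to a line. play_rows: Moves the arm, as the interface text tells. Shift numbers are shares of 0.15 m and turn numbers shares of 0.08 rad, none past 1 either way. Its arguments: {"type":"object","properties":{"rows":{"type":"array"},"squeeze":{"type":"number"}},"required":["rows"]}

```bash
mkdir -p pics
python3 - <<'E'
from plant import r
import cv2
print(r.get_state())
for n in("scene","top"):
    c=r.capture(n);cv2.imwrite(f"pics/{n}0.png",c["image"]);print({k:v for k,v in c.items() if k!="image"})
E
```

```text
{'time_s': 0.0, 'joints': array([-5.44805171e+01,  2.05904292e+01,  6.34419519e-01, -1.97284785e-02,
       -7.01349981e+01, -1.65057304e+01]), 'qd': array([-0.07587466,  0.1127031 , -0.02885499,  0.01999004,  0.08493059,
       -0.05009283]), 'joint_torque': array([-9.59420795e-04, -5.82715702e+01,  2.93039507e+01,  6.99655920e+00,
        6.93778595e-03, -1.15162370e-04]), 'tcp_pos': array([ 0.21970234, -0.63769798,  0.2020402 ]), 'eef_rot': array([ 1.79907473e+02, -8.07689915e-03, -1.60992960e+02]), 'contact_force': array([-0.52349883, -0.22144789,  0.17644083]), 'moment': array([0.01772432, 0.00023933, 0.01992394]), 'gripper_force': 0.0, 'gripper_width': 0.08761391984265467}
{'fx': 585.9942125324595, 'fy': 585.9942125324595, 'cx': 317.6427496424845, 'cy': 243.4972498055599, 'distortion': array([-0.15067141,  0.        ,  0.        ,  0.        ,  0.        ]), 'R': array([[-0.79023177,  0.61229996, -0.02495018],
       [ 0.3723376 ,  0.44740331, -0.81313897],
       [-0.48672217, -0.65185814, -0.58153461]]), 't': array([ 0.45231966, -0.20397452,  1.69404368])}
{'fx': 623.7366182622058, 'fy': 623.7366182622058, 'cx': 318.96324466724025, 'cy': 250.93434855096882, 'distortion': array([0.04255876, 0.        , 0.        , 0.        , 0.        ]), 'R': array([[-1.17776751e-02, -9.99930592e-01, -3.10730914e-04],
       [-9.90055252e-01,  1.17049232e-02, -1.40191275e-01],
       [ 1.40185181e-01, -1.34348651e-03, -9.90124391e-01]]), 't': array([0.0689918 , 0.59621396, 1.31292334])}
```

View pics/top0.png

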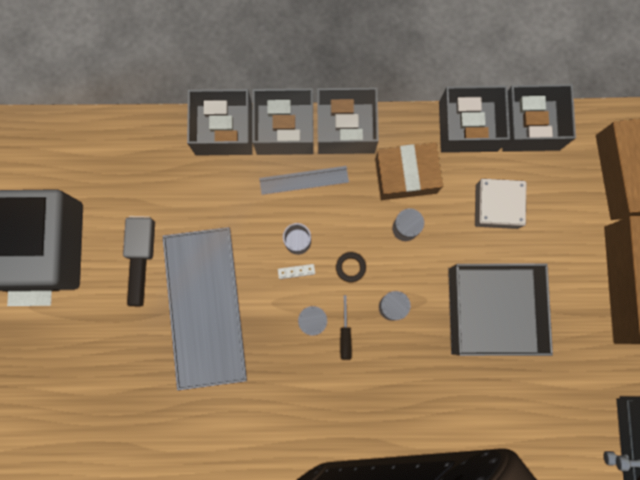

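View pics/scene0.png

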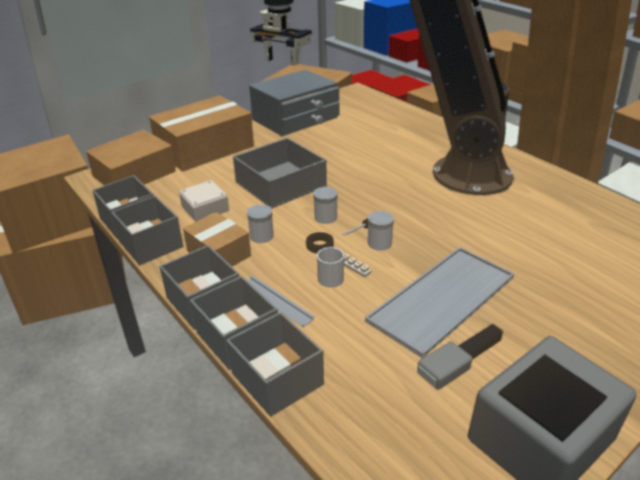

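Top view: open tin near (297,238), with closed lids at (408,222), (395,305) and (312,320). The tray spans (165,237) to (246,380) and the bin centre is near (500,310). The scene view agrees, with the gripper hovering beyond the bin.

```bash
cat > h.py <<'E'
import numpy as np, cv2
from plant import r
def K(c): return np.array([[c["fx"],0,c["cx"]],[0,c["fy"],c["cy"]],[0,0,1.]])
def ray(c,px,z):
    u=cv2.undistortPoints(np.array(px,float).reshape(-1,1,2),K(c),c["distortion"]).reshape(-1,2)
    d=np.c_[u,np.ones(len(u))]@c["R"]; o=-c["R"].T@c["t"]
    return o+d*((z-o[2])/d[:,2])[:,None]
def proj(c,X):
    return cv2.projectPoints(np.array(X,float).reshape(-1,1,3),cv2.Rodrigues(c["R"])[0],c["t"],K(c),c["distortion"])[0].reshape(-1,2)
E
python3 - <<'E'
from h import *
c=r.capture("top");im=c["image"].astype(int)
print("cam",-c["R"].T@c["t"])
m=((im[...,0]-im[...,2])>-5).astype(np.uint8)*255
m=cv2.morphologyEx(m,cv2.MORPH_OPEN,np.ones((3,3)))
cs,_=cv2.findContours(m[:420],cv2.RETR_EXTERNAL,cv2.CHAIN_APPROX_NONE)
for k in cs:
    if cv2.contourArea(k)<60 or k[:,0,1].min()<158: continue
    (u,v),s,a=cv2.minAreaRect(k)
    # silhouette centroid at mid-height
    print(np.round([u,v]),np.round(s,1),round(a),"z0",ray(c,[u,v],0)[0].round(3),"z.075",ray(c,[u,v],.075)[0].round(3),"z.045",ray(c,[u,v],.045)[0].round(3))
P=ray(c,[[165,237],[230,229],[246,380],[179,389]],.014);print("tray",P.round(3),P.mean(0))
print("bin",ray(c,[[456,265],[548,265],[551,355],[452,353]],.085).round(3))
print("tape",ray(c,[351,267],.019).round(3),"strip",ray(c,[[278,272],[315,269]],.02).round(3),"driver",ray(c,[[345,296],[346,358]],.012).round(3),"carton",ray(c,[[376,148],[381,198],[441,192],[436,142]],.07).round(3),"rail",ray(c,[[261,187],[347,176]],.008).round(3))
cv2.imwrite("pics/topcrop.png",cv2.resize(c["image"][200:350,270:440],None,fx=4,fy=4,interpolation=cv2.INTER_CUBIC)[:600])
E
```

```text
cam [0.40704493 0.06377227 1.38356286]
[630. 408.] [21. 19.] 90 z0 [ 0.255 -0.597 -0.   ] z.075 [ 0.263 -0.562  0.075] z.045 [ 0.26  -0.576  0.045]
[312. 320.] [26. 26.] 90 z0 [0.449 0.079 0.   ] z.075 [0.447 0.078 0.075] z.045 [0.448 0.079 0.045]
[394. 305.] [26. 27.] 90 z0 [ 0.48  -0.104  0.   ] z.075 [ 0.476 -0.095  0.075] z.045 [ 0.478 -0.098  0.045]
[498. 312.] [83. 79.] 90 z0 [ 0.464 -0.33   0.   ] z.075 [ 0.461 -0.308  0.075] z.045 [ 0.462 -0.317  0.045]
[204. 309.] [154.   68.5] 84 z0 [0.477 0.318 0.   ] z.075 [0.473 0.304 0.075] z.045 [0.475 0.31  0.045]
[296. 240.] [22. 25.] 90 z0 [0.628 0.112 0.   ] z.075 [0.616 0.109 0.075] z.045 [0.621 0.11  0.045]
[409. 223.] [26. 26.] 90 z0 [ 0.664 -0.142  0.   ] z.075 [ 0.65  -0.13   0.075] z.045 [ 0.656 -0.135  0.045]
[ 30. 238.] [60. 95.] 0 z0 [0.639 0.705 0.   ] z.075 [0.626 0.67  0.075] z.045 [0.631 0.684 0.045]
[307. 179.] [14.8 78.9] 82 z0 [0.768 0.087 0.   ] z.075 [0.748 0.085 0.075] z.045 [0.756 0.086 0.045]
tray [[0.636 0.403 0.014]
 [0.653 0.259 0.014]
 [0.323 0.222 0.014]
 [0.306 0.365 0.014]] [0.47933334 0.31245235 0.014     ]
bin [[ 0.558 -0.224  0.085]
 [ 0.556 -0.415  0.085]
 [ 0.371 -0.409  0.085]
 [ 0.376 -0.208  0.085]]
tape [[ 0.564 -0.008  0.019]] strip [[0.554 0.152 0.02 ]
 [0.56  0.071 0.02 ]] driver [[0.501 0.006 0.012]
 [0.366 0.006 0.012]] carton [[ 0.818 -0.065  0.07 ]
 [ 0.706 -0.073  0.07 ]
 [ 0.718 -0.202  0.07 ]
 [ 0.829 -0.195  0.07 ]] rail [[ 0.749  0.191  0.008]
 [ 0.772 -0.004  0.008]]
```

View pics/topcrop.png

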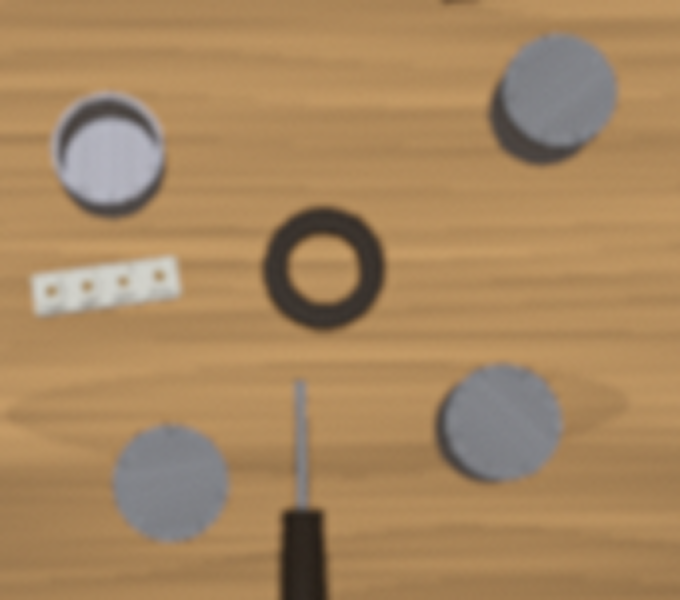

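Crop: the open rim centre is at about (297,237) in full-image pixels. The lid centres are (409.4,222.6), (395.1,305.1) and (312.4,320.4). I'll cross-check these in the scene view and start the turn to yaw 180.

Run:
```python
from h import *
c=r.capture("top");s=r.capture("scene")
px=[[297,237],[409.4,222.6],[395.1,305.1],[312.4,320.4]]
for p,z in zip(px,[.068,.075,.075,.075]):
    X=ray(c,p,z)[0];print(X.round(4),proj(s,X).round(1))
```

```text
[0.6239 0.1086 0.068 ] [[328.6 253.4]]
[ 0.651  -0.1314  0.075 ] [[258.1 210. ]]
[ 0.476  -0.0959  0.075 ] [[323.8 191.9]]
[0.4462 0.0774 0.075 ] [[379.1 216.4]]
```

Request:
{"fn": "play_rows", "kwargs": {
  "rows": [
    {"slide": [0, 0, 0], "delta_rot": [0, 0, 0.83], "fingers": 1},
    {"slide": [0, 0, 0], "delta_rot": [0, 0, 0.83], "fingers": 1},
    {"slide": [0, 0, 0], "delta_rot": [0, 0, 0.83], "fingers": 1},
    {"slide": [0, 0, 0], "delta_rot": [0, 0, 0.83], "fingers": 1},
    {"slide": [0, 0, 0], "delta_rot": [0, 0, 0.83], "fingers": 1},
    {"slide": [-0.1, 0.15, 0], "delta_rot": [0, 0, 0], "fingers": 1},
    {"slide": [-0.2, 0.3, 0], "delta_rot": [0, 0, 0], "fingers": 1},
    {"slide": [-0.2, 0.3, 0], "delta_rot": [0, 0, 0], "fingers": 1}
  ],
  "squeeze": 20
}}

```text
time_s: 1.25
tcp_pos: [0.2953, -0.5246, 0.2026]
eef_rot: [180.0, -0.0, 179.9]
contact_force: [1.1, -0.1, 0.2]
gripper_width: 0.0878
gripper_force: 0.0
```

Request:
{"fn": "play_rows", "kwargs": {
  "rows": [
    {"slide": [-0.165, 0.32, 0], "delta_rot": [0, 0, 0], "fingers": 1},
    {"slide": [-0.165, 0.32, 0], "delta_rot": [0, 0, 0], "fingers": 1},
    {"slide": [-0.165, 0.32, 0], "delta_rot": [0, 0, 0], "fingers": 1},
    {"slide": [-0.165, 0.32, 0], "delta_rot": [0, 0, 0], "fingers": 1},
    {"slide": [-0.165, 0.32, 0], "delta_rot": [0, 0, 0], "fingers": 1},
    {"slide": [-0.165, 0.32, 0], "delta_rot": [0, 0, 0], "fingers": 1},
    {"slide": [-0.165, 0.32, 0], "delta_rot": [0, 0, 0], "fingers": 1},
    {"slide": [-0.165, 0.32, 0], "delta_rot": [0, 0, 0], "fingers": 1}
  ]
}}

```text
time_s: 2.25
tcp_pos: [0.4935, -0.14, 0.2032]
eef_rot: [180.0, 0.0, 180.0]
contact_force: [1.9, 0.1, -0.1]
gripper_width: 0.0877
gripper_force: 0.0
```

Request:
{"fn": "play_rows", "kwargs": {
  "rows": [
    {"slide": [-0.165, 0.32, 0], "delta_rot": [0, 0, 0], "fingers": 1},
    {"slide": [-0.165, 0.32, 0], "delta_rot": [0, 0, 0], "fingers": 1},
    {"slide": [-0.165, 0.32, 0], "delta_rot": [0, 0, 0], "fingers": 1},
    {"slide": [-0.165, 0.32, 0], "delta_rot": [0, 0, 0], "fingers": 1},
    {"slide": [-0.165, 0.32, 0], "delta_rot": [0, 0, 0], "fingers": 1},
    {"slide": [-0.04, 0.06, 0], "delta_rot": [0, 0, 0], "fingers": 1},
    {"slide": [0, 0, 0], "delta_rot": [0, 0, 0], "fingers": 1}
  ]
}}

```text
time_s: 3.12
tcp_pos: [0.6226, 0.1076, 0.2023]
eef_rot: [-180.0, -0.1, -180.0]
contact_force: [0.2, 0.4, -0.3]
gripper_width: 0.0879
gripper_force: 0.0
```

Run:
```python
from h import *
s=r.get_state();print(s["tcp_pos"],s["eef_rot"],s["contact_force"])
c=r.capture("wrist");cv2.imwrite("pics/w1.png",c["image"])
T=c["T_tool_cam"];print(T)
from scipy.spatial.transform import Rotation as Ro
W=np.eye(4);W[:3,:3]=Ro.from_euler("xyz",s["eef_rot"],degrees=True).as_matrix();W[:3,3]=s["tcp_pos"]
M=np.linalg.inv(W@T);c["R"],c["t"]=M[:3,:3],M[:3,3]
print(proj(c,[[.6235,.1085,.068],[.6535,.1085,.068],[.6235,.1385,.068]]))
```

```text
[0.62258128 0.10760641 0.20232779] [-1.79972850e+02 -6.12647394e-02 -1.79958873e+02] [ 0.15885867  0.41501227 -0.34413758]
[[ 2.62046814e-04 -9.56155238e-01 -2.92860192e-01  7.89712636e-02]
 [ 9.99999555e-01 -1.47894605e-05  9.43070191e-04 -7.09565246e-04]
 [-9.06052747e-04 -2.92860309e-01  9.56154809e-01 -1.82337269e-01]
 [ 0.00000000e+00  0.00000000e+00  0.00000000e+00  1.00000000e+00]]
[[325.90991492 226.21992925]
 [325.84234605 256.1088852 ]
 [357.52002935 226.2448762 ]]
```

View pics/w1.png

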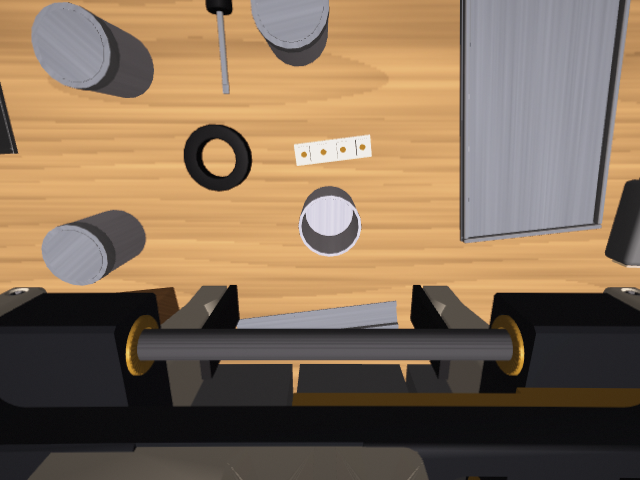

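Wrist view: the open rim is centred at (330,226), about 4 mm further +y than predicted. I'll nudge y, descend, grip and lift.

Request:
{"fn": "play_rows", "kwargs": {
  "rows": [
    {"slide": [0, 0.025, 0.37], "delta_rot": [0, 0, 0], "fingers": 1},
    {"slide": [0, 0, 0.37], "delta_rot": [0, 0, 0], "fingers": 1},
    {"slide": [0, 0, 0.37], "delta_rot": [0, 0, 0], "fingers": 1},
    {"slide": [0, 0, 0], "delta_rot": [0, 0, 0], "fingers": -1},
    {"slide": [0, 0, 0], "delta_rot": [0, 0, 0], "fingers": -1},
    {"slide": [0, 0, 0], "delta_rot": [0, 0, 0], "fingers": -1},
    {"slide": [0, 0, 0], "delta_rot": [0, 0, 0], "fingers": -1},
    {"slide": [0, 0, 0], "delta_rot": [0, 0, 0], "fingers": -1}
  ],
  "squeeze": 15
}}

```text
time_s: 4.18
tcp_pos: [0.6246, 0.1119, 0.0392]
eef_rot: [179.9, 0.3, -180.0]
contact_force: [-1.5, 0.6, 9.1]
gripper_width: 0.0597
gripper_force: 15.0
```

Request:
{"fn": "play_rows", "kwargs": {
  "rows": [
    {"slide": [0, 0, -0.05], "delta_rot": [0, 0, 0], "fingers": -1},
    {"slide": [0, 0, 0], "delta_rot": [0, 0, 0], "fingers": -1}
  ]
}}

```text
time_s: 4.42
tcp_pos: [0.6231, 0.1112, 0.045]
eef_rot: [180.0, 0.1, 180.0]
contact_force: [0.5, 0.7, -0.4]
gripper_width: 0.0596
gripper_force: 15.0
```

Request:
{"fn": "play_rows", "kwargs": {
  "rows": [
    {"slide": [0, 0, -0.25], "delta_rot": [0, 0, 0], "fingers": -1},
    {"slide": [0, 0, -0.4], "delta_rot": [0, 0, 0], "fingers": -1},
    {"slide": [0.05, -0.15, -0.35], "delta_rot": [0, 0, 0], "fingers": -1},
    {"slide": [0.11, -0.3, 0], "delta_rot": [0, 0, 0], "fingers": -1},
    {"slide": [0.13, -0.35, 0], "delta_rot": [0, 0, 0], "fingers": -1},
    {"slide": [0.13, -0.35, 0], "delta_rot": [0, 0, 0], "fingers": -1},
    {"slide": [0.13, -0.35, 0], "delta_rot": [0, 0, 0], "fingers": -1},
    {"slide": [0.13, -0.35, 0], "delta_rot": [0, 0, 0], "fingers": -1}
  ]
}}

```text
time_s: 5.42
tcp_pos: [0.5196, -0.168, 0.194]
eef_rot: [180.0, -0.0, -180.0]
contact_force: [0.1, -0.7, -0.4]
gripper_width: 0.0598
gripper_force: 15.0
```

Request:
{"fn": "play_rows", "kwargs": {
  "rows": [
    {"slide": [0.13, -0.35, 0], "delta_rot": [0, 0, 0], "fingers": -1},
    {"slide": [0.13, -0.35, 0], "delta_rot": [0, 0, 0], "fingers": -1},
    {"slide": [0.11, -0.3, 0], "delta_rot": [0, 0, 0], "fingers": -1},
    {"slide": [0, 0, 0], "delta_rot": [0, 0, 0], "fingers": -1},
    {"slide": [0, 0, 0], "delta_rot": [0, 0, 0], "fingers": -1}
  ]
}}

```text
time_s: 6.05
tcp_pos: [0.4648, -0.3164, 0.1937]
eef_rot: [180.0, -0.0, 179.9]
contact_force: [0.2, 0.9, -1.2]
gripper_width: 0.0597
gripper_force: 15.0
```

Request:
{"fn": "play_rows", "kwargs": {
  "rows": [
    {"slide": [0, 0, 0.34], "delta_rot": [0, 0, 0], "fingers": -1},
    {"slide": [0, 0, 0.34], "delta_rot": [0, 0, 0], "fingers": -1},
    {"slide": [0, 0, 0.2], "delta_rot": [0, 0, 0], "fingers": -1},
    {"slide": [0, 0, 0.05], "delta_rot": [0, 0, 0], "fingers": -1},
    {"slide": [0, 0, 0], "delta_rot": [0, 0, 0], "fingers": 0.8},
    {"slide": [0, 0, 0], "delta_rot": [0, 0, 0], "fingers": 0.8},
    {"slide": [0, 0, 0], "delta_rot": [0, 0, 0], "fingers": 0.8}
  ]
}}

```text
time_s: 6.92
tcp_pos: [0.4661, -0.3167, 0.0559]
eef_rot: [-180.0, 0.1, -180.0]
contact_force: [0.2, 0.2, -0.7]
gripper_width: 0.078
gripper_force: 0.0
```

Request:
{"fn": "play_rows", "kwargs": {
  "rows": [
    {"slide": [0, 0, -0.2], "delta_rot": [0, 0, 0], "fingers": 0.8},
    {"slide": [0, 0, -0.38], "delta_rot": [0, 0, 0], "fingers": 1},
    {"slide": [0, 0, -0.37], "delta_rot": [0, 0, 0], "fingers": 1},
    {"slide": [-0.01, 0.3, 0], "delta_rot": [0, 0, 0], "fingers": 1},
    {"slide": [-0.02, 0.38, 0], "delta_rot": [0, 0, 0], "fingers": 1},
    {"slide": [-0.02, 0.38, 0], "delta_rot": [0, 0, 0], "fingers": 1},
    {"slide": [-0.02, 0.38, 0], "delta_rot": [0, 0, 0], "fingers": 1},
    {"slide": [0, 0.04, 0], "delta_rot": [0, 0, 0], "fingers": 1}
  ]
}}

```text
time_s: 7.92
tcp_pos: [0.4761, -0.0916, 0.1982]
eef_rot: [180.0, 0.1, -179.8]
contact_force: [-0.1, -1.3, -0.2]
gripper_width: 0.0877
gripper_force: 0.0
```

```bash
cat >> h.py <<'E'
from scipy.spatial.transform import Rotation as Ro
def wrist():
    s=r.get_state();c=r.capture("wrist")
    W=np.eye(4);W[:3,:3]=Ro.from_euler("xyz",s["eef_rot"],degrees=True).as_matrix();W[:3,3]=s["tcp_pos"]
    M=np.linalg.inv(W@c["T_tool_cam"]);c["R"],c["t"]=M[:3,:3],M[:3,3]
    return s,c
E
python3 - <<'E'
from h import *
s,c=wrist();print(s["tcp_pos"],s["contact_force"])
t=r.capture("top")
cv2.imwrite("pics/mix.png",np.hstack([cv2.resize(c["image"],(480,360)),cv2.resize(t["image"][200:380,430:570],(280,360))]))
print(proj(c,[[.476,-.094,.075],[.451,.08,.075]])*.75)
E
```

```text
[ 0.47614549 -0.09164426  0.19818128] [-0.11715302 -1.26165652 -0.1939575 ]
[[241.69525363 170.68929644]
 [387.79951415 150.82746685]]
```

View pics/mix.png

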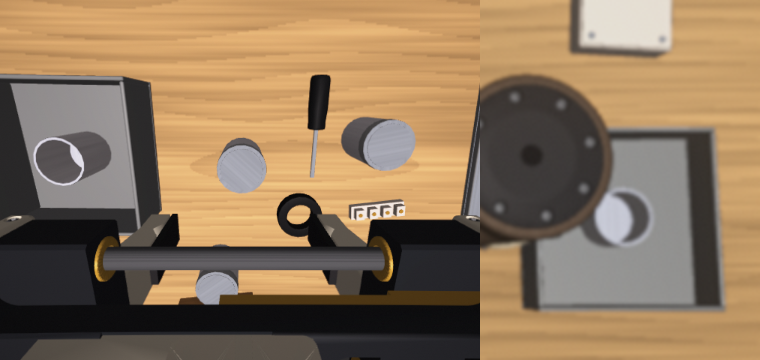

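The open tin stands in the bin. Lid C is at (242,168), as predicted. Descend on tin C.

Request:
{"fn": "play_rows", "kwargs": {
  "rows": [
    {"slide": [0, 0, 0.38], "delta_rot": [0, 0, 0], "fingers": 1},
    {"slide": [0, 0, 0.38], "delta_rot": [0, 0, 0], "fingers": 1},
    {"slide": [0, 0, 0.29], "delta_rot": [0, 0, 0], "fingers": 1},
    {"slide": [0, 0, 0], "delta_rot": [0, 0, 0], "fingers": 1}
  ],
  "squeeze": 35
}}

```text
time_s: 8.52
tcp_pos: [0.4731, -0.0962, 0.0371]
eef_rot: [-179.9, -0.4, 179.9]
contact_force: [-0.6, 0.3, 1.6]
gripper_width: 0.0876
gripper_force: 0.0
```

Request:
{"fn": "play_rows", "kwargs": {
  "rows": [
    {"slide": [0, 0, 0], "delta_rot": [0, 0, 0], "fingers": -1},
    {"slide": [0, 0, 0], "delta_rot": [0, 0, 0], "fingers": -1},
    {"slide": [0, 0, 0], "delta_rot": [0, 0, 0], "fingers": -1},
    {"slide": [0, 0, 0], "delta_rot": [0, 0, 0], "fingers": -1}
  ]
}}

```text
time_s: 9.02
tcp_pos: [0.4765, -0.0943, 0.0407]
eef_rot: [180.0, 0.1, 180.0]
contact_force: [-1.3, 1.7, 7.9]
gripper_width: 0.0581
gripper_force: 35.0
```

Request:
{"fn": "play_rows", "kwargs": {
  "rows": [
    {"slide": [0, 0, -0.15], "delta_rot": [0, 0, 0], "fingers": -1},
    {"slide": [0, 0, -0.3], "delta_rot": [0, 0, 0], "fingers": -1},
    {"slide": [0, 0, -0.3], "delta_rot": [0, 0, 0], "fingers": -1},
    {"slide": [0, 0, 0], "delta_rot": [0, 0, 0], "fingers": -1},
    {"slide": [0, 0, 0], "delta_rot": [0, 0, 0], "fingers": -1},
    {"slide": [0, 0, 0], "delta_rot": [0, 0, 0], "fingers": -1}
  ]
}}

```text
time_s: 9.78
tcp_pos: [0.4743, -0.0945, 0.1503]
eef_rot: [-180.0, -0.2, 180.0]
contact_force: [-0.3, 0.1, -7.1]
gripper_width: 0.0589
gripper_force: 35.0
```

Request:
{"fn": "play_rows", "kwargs": {
  "rows": [
    {"slide": [0, 0, 0], "delta_rot": [0, 0, 0], "fingers": -1}
  ]
}}

```text
time_s: 9.9
tcp_pos: [0.4749, -0.0945, 0.1507]
eef_rot: [-180.0, -0.1, 180.0]
contact_force: [-0.1, 0.0, -7.1]
gripper_width: 0.0583
gripper_force: 35.0
```

Request:
{"fn": "play_rows", "kwargs": {
  "rows": [
    {"slide": [0, 0, 0], "delta_rot": [0, 0, 0], "fingers": -1}
  ]
}}

```text
time_s: 10.02
tcp_pos: [0.4754, -0.0945, 0.1513]
eef_rot: [-180.0, -0.1, 180.0]
contact_force: [0.6, -0.6, -6.4]
gripper_width: 0.0584
gripper_force: 35.0
```

Request:
{"fn": "play_rows", "kwargs": {
  "rows": [
    {"slide": [0, 0, 0], "delta_rot": [0, 0, 0], "fingers": -1}
  ]
}}

```text
time_s: 10.15
tcp_pos: [0.4757, -0.0945, 0.1517]
eef_rot: [-180.0, -0.0, 180.0]
contact_force: [-0.4, 0.5, -6.7]
gripper_width: 0.0584
gripper_force: 35.0
```

C weighs about 6.8 N (0.69 kg). I'll set it back gently and heft D at (0.447,0.080).

Request:
{"fn": "play_rows", "kwargs": {
  "rows": [
    {"slide": [0, 0, 0.3], "delta_rot": [0, 0, 0], "fingers": -1},
    {"slide": [0, 0, 0.3], "delta_rot": [0, 0, 0], "fingers": -1},
    {"slide": [0, 0, 0.1], "delta_rot": [0, 0, 0], "fingers": -1},
    {"slide": [0, 0, 0.04], "delta_rot": [0, 0, 0], "fingers": -1},
    {"slide": [0, 0, 0], "delta_rot": [0, 0, 0], "fingers": -1},
    {"slide": [0, 0, 0], "delta_rot": [0, 0, 0], "fingers": 1},
    {"slide": [0, 0, 0], "delta_rot": [0, 0, 0], "fingers": 1},
    {"slide": [0, 0, 0], "delta_rot": [0, 0, 0], "fingers": 1}
  ]
}}

```text
time_s: 11.15
tcp_pos: [0.4765, -0.0944, 0.0418]
eef_rot: [180.0, 0.1, 180.0]
contact_force: [-0.6, -0.2, -0.6]
gripper_width: 0.0828
gripper_force: 0.0
```

Request:
{"fn": "play_rows", "kwargs": {
  "rows": [
    {"slide": [0, 0, -0.2], "delta_rot": [0, 0, 0], "fingers": 1},
    {"slide": [0, 0, -0.38], "delta_rot": [0, 0, 0], "fingers": 1},
    {"slide": [0, 0, -0.38], "delta_rot": [0, 0, 0], "fingers": 1},
    {"slide": [0.05, 0.3, 0], "delta_rot": [0, 0, 0], "fingers": 1},
    {"slide": [0.05, 0.35, 0], "delta_rot": [0, 0, 0], "fingers": 1},
    {"slide": [0.05, 0.35, 0], "delta_rot": [0, 0, 0], "fingers": 1},
    {"slide": [0.04, 0.16, 0], "delta_rot": [0, 0, 0], "fingers": 1},
    {"slide": [0, 0, 0], "delta_rot": [0, 0, 0], "fingers": 1}
  ]
}}

```text
time_s: 12.15
tcp_pos: [0.4472, 0.0811, 0.1855]
eef_rot: [180.0, 0.1, -179.8]
contact_force: [0.2, 0.1, -1.2]
gripper_width: 0.0877
gripper_force: 0.0
```

Run:
```python
from h import *
s,c=wrist();print(s["tcp_pos"],s["contact_force"])
cv2.imwrite("pics/w3.png",c["image"])
print(proj(c,[[.476,-.094,.075],[.447,.08,.075],[.651,-.129,.075]]))
```

```text
[0.44715864 0.08107363 0.18548436] [ 0.21017738  0.08418248 -1.18583674]
[[130.67831717 261.91288499]
 [323.65998379 231.37977903]
 [123.69999922 418.91819911]]
```

View pics/w3.png

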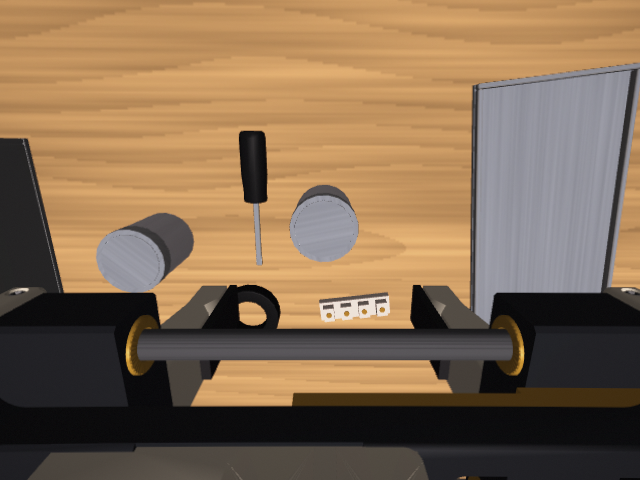

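Tin C stands upright with its lid at (131,260). D's lid is at (324,228), aligned to about 3 mm.

Request:
{"fn": "play_rows", "kwargs": {
  "rows": [
    {"slide": [0.015, 0, 0.37], "delta_rot": [0, 0, 0], "fingers": 1},
    {"slide": [0, 0, 0.37], "delta_rot": [0, 0, 0], "fingers": 1},
    {"slide": [0, 0, 0.23], "delta_rot": [0, 0, 0], "fingers": 1},
    {"slide": [0, 0, 0], "delta_rot": [0, 0, 0], "fingers": 1},
    {"slide": [0, 0, 0], "delta_rot": [0, 0, 0], "fingers": -1},
    {"slide": [0, 0, 0], "delta_rot": [0, 0, 0], "fingers": -1},
    {"slide": [0, 0, 0], "delta_rot": [0, 0, 0], "fingers": -1},
    {"slide": [0, 0, 0], "delta_rot": [0, 0, 0], "fingers": -1}
  ]
}}

```text
time_s: 13.2
tcp_pos: [0.4458, 0.0801, 0.0405]
eef_rot: [179.9, 0.1, -180.0]
contact_force: [-0.9, 1.5, 5.9]
gripper_width: 0.0591
gripper_force: 35.0
```

Request:
{"fn": "play_rows", "kwargs": {
  "rows": [
    {"slide": [0, 0, -0.15], "delta_rot": [0, 0, 0], "fingers": -1},
    {"slide": [0, 0, -0.3], "delta_rot": [0, 0, 0], "fingers": -1},
    {"slide": [0, 0, -0.3], "delta_rot": [0, 0, 0], "fingers": -1},
    {"slide": [0, 0, 0], "delta_rot": [0, 0, 0], "fingers": -1},
    {"slide": [0, 0, 0], "delta_rot": [0, 0, 0], "fingers": -1},
    {"slide": [0, 0, 0], "delta_rot": [0, 0, 0], "fingers": -1},
    {"slide": [0, 0, 0], "delta_rot": [0, 0, 0], "fingers": -1}
  ]
}}

```text
time_s: 14.08
tcp_pos: [0.4445, 0.0792, 0.151]
eef_rot: [-179.9, -0.1, 180.0]
contact_force: [0.1, 0.3, -2.5]
gripper_width: 0.059
gripper_force: 35.0
```

Request:
{"fn": "play_rows", "kwargs": {
  "rows": [
    {"slide": [0, 0, 0], "delta_rot": [0, 0, 0], "fingers": -1}
  ]
}}

```text
time_s: 14.2
tcp_pos: [0.4448, 0.0794, 0.1514]
eef_rot: [-180.0, -0.1, 180.0]
contact_force: [0.1, 0.0, -2.2]
gripper_width: 0.0592
gripper_force: 35.0
```

Request:
{"fn": "play_rows", "kwargs": {
  "rows": [
    {"slide": [0, 0, 0], "delta_rot": [0, 0, 0], "fingers": -1}
  ]
}}

```text
time_s: 14.32
tcp_pos: [0.4449, 0.0795, 0.1517]
eef_rot: [-180.0, -0.0, 180.0]
contact_force: [-0.8, -0.2, -1.5]
gripper_width: 0.0588
gripper_force: 35.0
```

D weighs about 2 N. I'll set it back and go to B at (0.651,-0.129).

Request:
{"fn": "play_rows", "kwargs": {
  "rows": [
    {"slide": [0, 0, 0.3], "delta_rot": [0, 0, 0], "fingers": -1},
    {"slide": [0, 0, 0.3], "delta_rot": [0, 0, 0], "fingers": -1},
    {"slide": [0, 0, 0.1], "delta_rot": [0, 0, 0], "fingers": -1},
    {"slide": [0, 0, 0.04], "delta_rot": [0, 0, 0], "fingers": -1},
    {"slide": [0, 0, 0], "delta_rot": [0, 0, 0], "fingers": -1},
    {"slide": [0, 0, 0], "delta_rot": [0, 0, 0], "fingers": 1},
    {"slide": [0, 0, 0], "delta_rot": [0, 0, 0], "fingers": 1},
    {"slide": [0, 0, 0], "delta_rot": [0, 0, 0], "fingers": 1}
  ]
}}

```text
time_s: 15.32
tcp_pos: [0.4453, 0.0797, 0.0414]
eef_rot: [180.0, 0.0, 180.0]
contact_force: [-0.3, -0.4, -0.3]
gripper_width: 0.0831
gripper_force: 0.0
```

Request:
{"fn": "play_rows", "kwargs": {
  "rows": [
    {"slide": [0, 0, -0.2], "delta_rot": [0, 0, 0], "fingers": 1},
    {"slide": [0, 0, -0.38], "delta_rot": [0, 0, 0], "fingers": 1},
    {"slide": [0, 0, -0.38], "delta_rot": [0, 0, 0], "fingers": 1},
    {"slide": [-0.23, -0.23, 0], "delta_rot": [0, 0, 0], "fingers": 1},
    {"slide": [-0.23, -0.23, 0], "delta_rot": [0, 0, 0], "fingers": 1},
    {"slide": [-0.23, -0.23, 0], "delta_rot": [0, 0, 0], "fingers": 1},
    {"slide": [-0.23, -0.23, 0], "delta_rot": [0, 0, 0], "fingers": 1},
    {"slide": [-0.23, -0.23, 0], "delta_rot": [0, 0, 0], "fingers": 1}
  ]
}}

```text
time_s: 16.32
tcp_pos: [0.6186, -0.0943, 0.185]
eef_rot: [180.0, 0.0, 180.0]
contact_force: [0.3, 0.1, 0.5]
gripper_width: 0.0875
gripper_force: 0.0
```

Request:
{"fn": "play_rows", "kwargs": {
  "rows": [
    {"slide": [-0.22, -0.24, 0], "delta_rot": [0, 0, 0], "fingers": 1},
    {"slide": [0, 0, 0], "delta_rot": [0, 0, 0], "fingers": 1}
  ]
}}

```text
time_s: 16.58
tcp_pos: [0.6516, -0.1315, 0.1834]
eef_rot: [-180.0, -0.1, 179.8]
contact_force: [-1.5, -0.2, -0.2]
gripper_width: 0.0879
gripper_force: 0.0
```

Run:
```python
from h import *
s,c=wrist();print(s["tcp_pos"],s["contact_force"])
cv2.imwrite("pics/w4.png",c["image"])
print(proj(c,[[.476,-.094,.075],[.445,.08,.075],[.651,-.129,.075]]))
```

```text
[ 0.65162397 -0.13149983  0.18339766] [-1.53800972 -0.20204973 -0.23390241]
[[376.30072473  -2.29232852]
 [631.22163    -58.15357169]
 [327.87588312 231.8035086 ]]
```

View pics/w4.png

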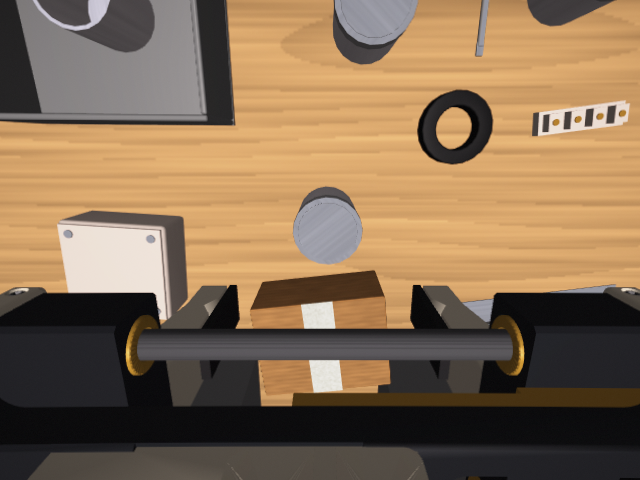

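B's lid is at (328,231), exactly as predicted. Grip, heft.

Request:
{"fn": "play_rows", "kwargs": {
  "rows": [
    {"slide": [0, 0.01, 0.37], "delta_rot": [0, 0, 0], "fingers": 1},
    {"slide": [0, 0, 0.37], "delta_rot": [0, 0, 0], "fingers": 1},
    {"slide": [0, 0, 0.22], "delta_rot": [0, 0, 0], "fingers": 1},
    {"slide": [0, 0, 0], "delta_rot": [0, 0, 0], "fingers": 1},
    {"slide": [0, 0, 0], "delta_rot": [0, 0, 0], "fingers": -1},
    {"slide": [0, 0, 0], "delta_rot": [0, 0, 0], "fingers": -1},
    {"slide": [0, 0, 0], "delta_rot": [0, 0, 0], "fingers": -1},
    {"slide": [0, 0, 0], "delta_rot": [0, 0, 0], "fingers": -1}
  ]
}}

```text
time_s: 17.62
tcp_pos: [0.6513, -0.1279, 0.0423]
eef_rot: [-180.0, 0.1, -180.0]
contact_force: [-0.0, -2.1, 5.8]
gripper_width: 0.0581
gripper_force: 35.0
```

Request:
{"fn": "play_rows", "kwargs": {
  "rows": [
    {"slide": [0, 0, -0.15], "delta_rot": [0, 0, 0], "fingers": -1},
    {"slide": [0, 0, -0.3], "delta_rot": [0, 0, 0], "fingers": -1},
    {"slide": [0, 0, -0.35], "delta_rot": [0, 0, 0], "fingers": -1},
    {"slide": [0, 0, -0.2], "delta_rot": [0, 0, 0], "fingers": -1},
    {"slide": [0, 0, 0], "delta_rot": [0, 0, 0], "fingers": -1},
    {"slide": [0, 0, 0], "delta_rot": [0, 0, 0], "fingers": -1},
    {"slide": [0, 0, 0], "delta_rot": [0, 0, 0], "fingers": -1},
    {"slide": [0, 0, 0], "delta_rot": [0, 0, 0], "fingers": -1}
  ]
}}

```text
time_s: 18.62
tcp_pos: [0.6499, -0.1275, 0.1896]
eef_rot: [-180.0, -0.1, 180.0]
contact_force: [0.0, 0.1, -3.2]
gripper_width: 0.0577
gripper_force: 35.0
```

Request:
{"fn": "play_rows", "kwargs": {
  "rows": [
    {"slide": [0, 0, 0], "delta_rot": [0, 0, 0], "fingers": -1}
  ]
}}

```text
time_s: 18.75
tcp_pos: [0.6503, -0.1275, 0.1903]
eef_rot: [-180.0, -0.1, 180.0]
contact_force: [0.1, 0.4, -2.5]
gripper_width: 0.0581
gripper_force: 35.0
```

Request:
{"fn": "play_rows", "kwargs": {
  "rows": [
    {"slide": [0, 0, 0], "delta_rot": [0, 0, 0], "fingers": -1}
  ]
}}

```text
time_s: 18.88
tcp_pos: [0.6504, -0.1275, 0.1907]
eef_rot: [180.0, -0.0, 180.0]
contact_force: [0.2, 0.2, -2.4]
gripper_width: 0.0577
gripper_force: 35.0
```

C is clearly the heaviest: about 6.8 N against 2.7 N (B) and 2.1 N (D). Carry B to the far tray slot.

Request:
{"fn": "play_rows", "kwargs": {
  "rows": [
    {"slide": [0.02, 0.15, 0], "delta_rot": [0, 0, 0], "fingers": -1},
    {"slide": [0.05, 0.3, 0], "delta_rot": [0, 0, 0], "fingers": -1},
    {"slide": [0.05, 0.35, 0], "delta_rot": [0, 0, 0], "fingers": -1},
    {"slide": [0.05, 0.35, 0], "delta_rot": [0, 0, 0], "fingers": -1},
    {"slide": [0.05, 0.35, 0], "delta_rot": [0, 0, 0], "fingers": -1},
    {"slide": [0.05, 0.35, 0], "delta_rot": [0, 0, 0], "fingers": -1},
    {"slide": [0.05, 0.35, 0], "delta_rot": [0, 0, 0], "fingers": -1},
    {"slide": [0.05, 0.35, 0], "delta_rot": [0, 0, 0], "fingers": -1}
  ]
}}

```text
time_s: 19.88
tcp_pos: [0.5941, 0.2575, 0.1913]
eef_rot: [180.0, 0.0, -180.0]
contact_force: [0.1, 0.1, -3.2]
gripper_width: 0.058
gripper_force: 35.0
```

Request:
{"fn": "play_rows", "kwargs": {
  "rows": [
    {"slide": [0.05, 0.3, 0], "delta_rot": [0, 0, 0], "fingers": -1},
    {"slide": [0.05, 0.18, 0], "delta_rot": [0, 0, 0], "fingers": -1},
    {"slide": [0, 0, 0], "delta_rot": [0, 0, 0], "fingers": -1},
    {"slide": [0, 0, 0.3], "delta_rot": [0, 0, 0], "fingers": -1},
    {"slide": [0, 0, 0.35], "delta_rot": [0, 0, 0], "fingers": -1},
    {"slide": [0, 0, 0.2], "delta_rot": [0, 0, 0], "fingers": -1},
    {"slide": [0, 0, 0.08], "delta_rot": [0, 0, 0], "fingers": -1},
    {"slide": [0, 0, 0], "delta_rot": [0, 0, 0], "fingers": -1}
  ]
}}

```text
time_s: 20.88
tcp_pos: [0.5801, 0.3268, 0.0515]
eef_rot: [-180.0, -0.0, 180.0]
contact_force: [-0.0, -0.4, -2.7]
gripper_width: 0.0578
gripper_force: 35.0
```

Request:
{"fn": "play_rows", "kwargs": {
  "rows": [
    {"slide": [0, 0, 0.025], "delta_rot": [0, 0, 0], "fingers": -1},
    {"slide": [0, 0, 0], "delta_rot": [0, 0, 0], "fingers": -1},
    {"slide": [0, 0, 0], "delta_rot": [0, 0, 0], "fingers": 1},
    {"slide": [0, 0, 0], "delta_rot": [0, 0, 0], "fingers": 1},
    {"slide": [0, 0, 0], "delta_rot": [0, 0, 0], "fingers": 1},
    {"slide": [0, 0, -0.2], "delta_rot": [0, 0, 0], "fingers": 1},
    {"slide": [0, 0, -0.38], "delta_rot": [0, 0, 0], "fingers": 1},
    {"slide": [0, 0, -0.35], "delta_rot": [0, 0, 0], "fingers": 1}
  ]
}}

```text
time_s: 21.88
tcp_pos: [0.5801, 0.3269, 0.1891]
eef_rot: [-180.0, 0.0, 180.0]
contact_force: [0.7, 0.6, -0.3]
gripper_width: 0.0876
gripper_force: 0.0
```

Request:
{"fn": "play_rows", "kwargs": {
  "rows": [
    {"slide": [0.18, -0.33, 0], "delta_rot": [0, 0, 0], "fingers": 1},
    {"slide": [0.18, -0.33, 0], "delta_rot": [0, 0, 0], "fingers": 1},
    {"slide": [0.18, -0.33, 0], "delta_rot": [0, 0, 0], "fingers": 1},
    {"slide": [0.18, -0.33, 0], "delta_rot": [0, 0, 0], "fingers": 1},
    {"slide": [0.18, -0.325, 0], "delta_rot": [0, 0, 0], "fingers": 1},
    {"slide": [0, 0, 0], "delta_rot": [0, 0, 0], "fingers": 1},
    {"slide": [0, 0, 0], "delta_rot": [0, 0, 0], "fingers": 1}
  ]
}}

```text
time_s: 22.75
tcp_pos: [0.4456, 0.0805, 0.1879]
eef_rot: [179.9, 0.1, 180.0]
contact_force: [0.3, 0.5, 0.4]
gripper_width: 0.088
gripper_force: 0.0
```

Run:
```python
from h import *
s,c=wrist();print(s["tcp_pos"],s["contact_force"])
t=r.capture("scene")
cv2.imwrite("pics/mix5.png",np.hstack([cv2.resize(c["image"],(480,360)),cv2.resize(t["image"][150:360,300:480],(309,360))]))
print(proj(c,[[.476,-.094,.075],[.445,.08,.075],[.58,.326,.08]])*.75)
```

```text
[0.44555492 0.08045974 0.18793471] [0.3156904  0.52486875 0.38462125]
[[ 99.94273572 197.38105885]
 [243.24057859 172.61645283]
 [430.81942642 272.89098497]]
```

View pics/mix5.png

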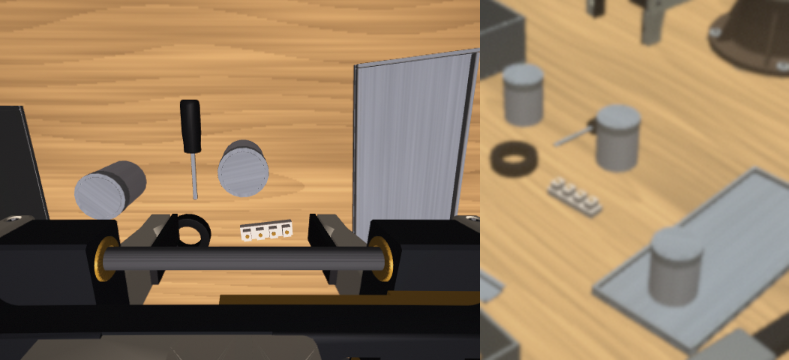

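B stands upright on the tray at its far end, and D is aligned at (243,171). Pick D and carry it to the near slot.

Request:
{"fn": "play_rows", "kwargs": {
  "rows": [
    {"slide": [0, 0, 0.37], "delta_rot": [0, 0, 0], "fingers": 1},
    {"slide": [0, 0, 0.37], "delta_rot": [0, 0, 0], "fingers": 1},
    {"slide": [0, 0, 0.24], "delta_rot": [0, 0, 0], "fingers": 1},
    {"slide": [0, 0, 0], "delta_rot": [0, 0, 0], "fingers": 1},
    {"slide": [0, 0, 0], "delta_rot": [0, 0, 0], "fingers": -1},
    {"slide": [0, 0, 0], "delta_rot": [0, 0, 0], "fingers": -1},
    {"slide": [0, 0, 0], "delta_rot": [0, 0, 0], "fingers": -1},
    {"slide": [0, 0, 0], "delta_rot": [0, 0, 0], "fingers": -1}
  ]
}}

```text
time_s: 23.85
tcp_pos: [0.4457, 0.0805, 0.0412]
eef_rot: [180.0, 0.1, -180.0]
contact_force: [0.6, -1.5, 5.5]
gripper_width: 0.0586
gripper_force: 35.0
```

Request:
{"fn": "play_rows", "kwargs": {
  "rows": [
    {"slide": [0, 0, -0.15], "delta_rot": [0, 0, 0], "fingers": -1},
    {"slide": [0, 0, -0.3], "delta_rot": [0, 0, 0], "fingers": -1},
    {"slide": [0, 0, -0.35], "delta_rot": [0, 0, 0], "fingers": -1},
    {"slide": [0, 0, -0.2], "delta_rot": [0, 0, 0], "fingers": -1},
    {"slide": [0.05, 0.2, 0], "delta_rot": [0, 0, 0], "fingers": -1},
    {"slide": [0.1, 0.35, 0], "delta_rot": [0, 0, 0], "fingers": -1},
    {"slide": [0.1, 0.35, 0], "delta_rot": [0, 0, 0], "fingers": -1},
    {"slide": [0.1, 0.35, 0], "delta_rot": [0, 0, 0], "fingers": -1}
  ]
}}

```text
time_s: 24.85
tcp_pos: [0.3916, 0.2691, 0.1905]
eef_rot: [180.0, 0.0, 180.0]
contact_force: [1.0, 0.5, -2.0]
gripper_width: 0.0589
gripper_force: 35.0
```

Request:
{"fn": "play_rows", "kwargs": {
  "rows": [
    {"slide": [0.08, 0.24, 0], "delta_rot": [0, 0, 0], "fingers": -1},
    {"slide": [0, 0, 0], "delta_rot": [0, 0, 0], "fingers": -1},
    {"slide": [0, 0, 0.3], "delta_rot": [0, 0, 0], "fingers": -1},
    {"slide": [0, 0, 0.35], "delta_rot": [0, 0, 0], "fingers": -1},
    {"slide": [0, 0, 0.2], "delta_rot": [0, 0, 0], "fingers": -1},
    {"slide": [0, 0, 0.08], "delta_rot": [0, 0, 0], "fingers": -1},
    {"slide": [0, 0, 0], "delta_rot": [0, 0, 0], "fingers": -1},
    {"slide": [0, 0, 0], "delta_rot": [0, 0, 0], "fingers": -1}
  ]
}}

```text
time_s: 25.85
tcp_pos: [0.3812, 0.3046, 0.052]
eef_rot: [179.9, 0.1, 180.0]
contact_force: [-0.7, 0.1, -2.1]
gripper_width: 0.0585
gripper_force: 35.0
```

Request:
{"fn": "play_rows", "kwargs": {
  "rows": [
    {"slide": [0, 0, 0.03], "delta_rot": [0, 0, 0], "fingers": -1},
    {"slide": [0, 0, 0], "delta_rot": [0, 0, 0], "fingers": -1},
    {"slide": [0, 0, 0], "delta_rot": [0, 0, 0], "fingers": 1},
    {"slide": [0, 0, 0], "delta_rot": [0, 0, 0], "fingers": 1},
    {"slide": [0, 0, 0], "delta_rot": [0, 0, 0], "fingers": 1},
    {"slide": [0, 0, -0.2], "delta_rot": [0, 0, 0], "fingers": 1},
    {"slide": [0, 0, -0.38], "delta_rot": [0, 0, 0], "fingers": 1},
    {"slide": [0, 0, -0.35], "delta_rot": [0, 0, 0], "fingers": 1}
  ]
}}

```text
time_s: 26.85
tcp_pos: [0.3805, 0.3036, 0.1875]
eef_rot: [-180.0, 0.0, 180.0]
contact_force: [0.4, 1.4, 0.5]
gripper_width: 0.0876
gripper_force: 0.0
```

Request:
{"fn": "play_rows", "kwargs": {
  "rows": [
    {"slide": [-0.08, -0.33, 0], "delta_rot": [0, 0, 0], "fingers": 1},
    {"slide": [-0.08, -0.33, 0], "delta_rot": [0, 0, 0], "fingers": 1},
    {"slide": [-0.08, -0.33, 0], "delta_rot": [0, 0, 0], "fingers": 1},
    {"slide": [-0.08, -0.33, 0], "delta_rot": [0, 0, 0], "fingers": 1},
    {"slide": [-0.08, -0.33, 0], "delta_rot": [0, 0, 0], "fingers": 1},
    {"slide": [-0.08, -0.33, 0], "delta_rot": [0, 0, 0], "fingers": 1},
    {"slide": [-0.08, -0.33, 0], "delta_rot": [0, 0, 0], "fingers": 1},
    {"slide": [-0.075, -0.345, 0], "delta_rot": [0, 0, 0], "fingers": 1}
  ]
}}

```text
time_s: 27.85
tcp_pos: [0.476, -0.0961, 0.186]
eef_rot: [180.0, 0.0, -180.0]
contact_force: [0.8, -0.3, 1.7]
gripper_width: 0.0876
gripper_force: 0.0
```

Request:
{"fn": "play_rows", "kwargs": {
  "rows": [
    {"slide": [0, 0, 0], "delta_rot": [0, 0, 0], "fingers": 1},
    {"slide": [0, 0, 0], "delta_rot": [0, 0, 0], "fingers": 1}
  ]
}}

```text
time_s: 28.1
tcp_pos: [0.4755, -0.0946, 0.1856]
eef_rot: [180.0, -0.0, 179.9]
contact_force: [-0.2, 0.5, 0.5]
gripper_width: 0.0875
gripper_force: 0.0
```

Run:
```python
from h import *
s,c=wrist();print(s["tcp_pos"],s["contact_force"])
t=r.capture("top")
cv2.imwrite("pics/mix6.png",np.hstack([cv2.resize(c["image"],(480,360)),cv2.resize(t["image"][200:420,140:330],(311,360))]))
print(proj(c,[[.4765,-.094,.075]])*.75)
```

```text
[ 0.47547715 -0.09460453  0.1855546 ] [-0.19272978  0.49377925  0.51002639]
[[244.22180791 174.61560209]]
```

View pics/mix6.png

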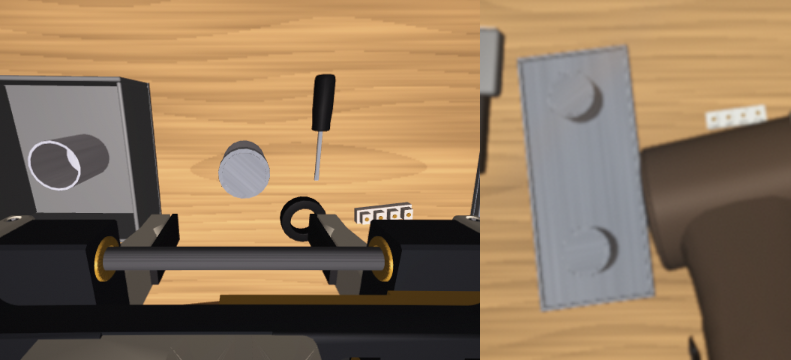

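Both light tins stand on the tray, and C is aligned at (244,171). Pick it and lift about 22 cm.

Request:
{"fn": "play_rows", "kwargs": {
  "rows": [
    {"slide": [0, 0, 0.37], "delta_rot": [0, 0, 0], "fingers": 1},
    {"slide": [0, 0, 0.37], "delta_rot": [0, 0, 0], "fingers": 1},
    {"slide": [0, 0, 0.23], "delta_rot": [0, 0, 0], "fingers": 1},
    {"slide": [0, 0, 0], "delta_rot": [0, 0, 0], "fingers": 1},
    {"slide": [0, 0, 0], "delta_rot": [0, 0, 0], "fingers": -1},
    {"slide": [0, 0, 0], "delta_rot": [0, 0, 0], "fingers": -1},
    {"slide": [0, 0, 0], "delta_rot": [0, 0, 0], "fingers": -1},
    {"slide": [0, 0, 0], "delta_rot": [0, 0, 0], "fingers": -1}
  ],
  "squeeze": 40
}}

```text
time_s: 29.2
tcp_pos: [0.4764, -0.0942, 0.0412]
eef_rot: [180.0, 0.1, 180.0]
contact_force: [-1.2, 3.6, 7.3]
gripper_width: 0.0581
gripper_force: 40.0
```

Request:
{"fn": "play_rows", "kwargs": {
  "rows": [
    {"slide": [0, 0, -0.15], "delta_rot": [0, 0, 0], "fingers": -1},
    {"slide": [0, 0, -0.3], "delta_rot": [0, 0, 0], "fingers": -1},
    {"slide": [0, 0, -0.35], "delta_rot": [0, 0, 0], "fingers": -1},
    {"slide": [0, 0, -0.35], "delta_rot": [0, 0, 0], "fingers": -1},
    {"slide": [0, 0, -0.25], "delta_rot": [0, 0, 0], "fingers": -1},
    {"slide": [0, 0, -0.1], "delta_rot": [0, 0, 0], "fingers": -1},
    {"slide": [0, 0, 0], "delta_rot": [0, 0, 0], "fingers": -1},
    {"slide": [0, 0, 0], "delta_rot": [0, 0, 0], "fingers": -1}
  ]
}}

```text
time_s: 30.2
tcp_pos: [0.4744, -0.0943, 0.2629]
eef_rot: [180.0, -0.2, 180.0]
contact_force: [-0.1, 0.3, -8.1]
gripper_width: 0.0582
gripper_force: 40.0
```

Request:
{"fn": "play_rows", "kwargs": {
  "rows": [
    {"slide": [0, 0, 0], "delta_rot": [0, 0, 0], "fingers": -1},
    {"slide": [0, 0, 0], "delta_rot": [0, 0, 0], "fingers": -1},
    {"slide": [0, 0, 0], "delta_rot": [0, 0, 0], "fingers": -1},
    {"slide": [0, 0, 0], "delta_rot": [0, 0, 0], "fingers": -1},
    {"slide": [0, 0, 0], "delta_rot": [0, 0, 0], "fingers": -1},
    {"slide": [0, 0, 0], "delta_rot": [0, 0, 0], "fingers": -1},
    {"slide": [0, 0, 0], "delta_rot": [0, 0, 0], "fingers": -1},
    {"slide": [0, 0, 0], "delta_rot": [0, 0, 0], "fingers": -1}
  ]
}}

```text
time_s: 31.2
tcp_pos: [0.4757, -0.0945, 0.2652]
eef_rot: [180.0, 0.0, 180.0]
contact_force: [-0.3, 0.3, -7.1]
gripper_width: 0.0581
gripper_force: 40.0
```

Run:
```python
from h import *
t=r.capture("scene");cv2.imwrite("pics/s7.png",t["image"])
```

```text
(no output)
```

View pics/s7.png

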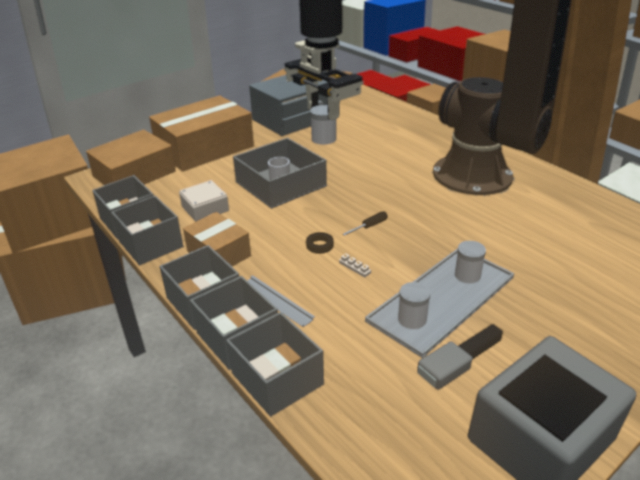

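The scene shows the heavy tin held upright at (323,125), the open tin in the bin at (279,168), and two tins on the tray at (414,305) and (470,262). The bystanders haven't moved. Handing in.

```bash
python3 -c "
from plant import r
print(r.close_job())"
```

```text
the job is handed in; nothing more can be done
None
```

Job handed in at about 31 s: the open tin is in the reject bin, the two lighter tins (about 2.1 N and 2.7 N) stand upright on the tray, and the heaviest (about 6.8 N) is held upright and still about 22 cm above the bench.

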